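Make up two dye-workshop kits

ROBOT

A 6-joint arm with a two-finger parallel gripper is mounted at the origin on the work surface. World frame = base frame: x ahead of the robot, y to its left, z up, the work surface at z = 0. Lengths are in m, angles in rad, forces in N, time in s.
With the tool pointing down it reaches from about 0.25 to 0.85 m from the base axis. Payload 12.5 kg.
Tool frame: the origin (TCP) lies at the very end of the fingers, on their centre line; the grasp point (between the pads) lies 19 mm behind it; z points along the fingers, y is the direction in which the jaws open and shut (so a half turn about z gives the same grasp; the last joint's range is limited). The gripper opens to 93 mm and grips with 3 to 60 N. Pads are 15 mm wide; open, the fingers measure 128 mm over their backs; the gripper's body (75 mm by 188 mm) begins 65 mm behind the grasp point.
Start: joints at [-1.216, 0.351, 1.652, -0, 1.139, -0.085], TCP at [0.234, -0.498, 0.219] pointing down, gripper open.
Joint ranges: [-2.75, 2.75], [-0.79, 2.1], [0.01, 2.65], [-1.57, 4.71], [0.07, 3.14], [-2.87, 2.87]. Speed limits (rad/s): [2.22, 2.22, 2.79, 3.14, 3.14, 3.14].

INTERFACE

Orientations are given as a unit quaternion [x, y, z, w].
In Python, from workcell import robot, camera, ticket gives the robot as it stands.
- The arm moves only by the shell command python3 -m handwheel 'ROWS' [OPENING] [FORCE]. ROWS is JSON, a list of rows, each a list of 2 entries, a list of its own where there are three numbers: the shift along the tool's x, y, z in units of 50 mm (1.0 is 50 mm), then the turn about the tool's z in units of 5 degrees (1.0 is 5 degrees). In form: [[[dx, dy, dz], twist], ...]. A call has 1 to 20 rows; each row shifts and turns the commanded pose from where the row before left it, along the tool's axes as they then stand; what a row does not reach is not made up. A row lasts 1/10 s, in which the tool goes at most 50 mm and 8.59 degrees, less where a joint would pass 70% of its speed; a pose out of reach is approached as far as the arm can. A call with a number of a shift or a turn outside -1 to 1 is refused whole. A call with a gripper value outside its range is refused whole. OPENING is the gripper command: -1 is shut, 1 is fully open, values between are in proportion, set as the call begins (- or left out, the last holds). The fingers move at their own pace and stop on an object; FORCE is the grip in N (left out, the last holds). Time passes only in rows, so rows that do not move let the fingers close. It gives the time, the measured TCP pose, the force and the opening at its end, in the units of the state.
- robot.state(): the state, without advancing time (a new reading comes with each control period).
- camera(name): name is "scene" or "top" or "wrist"; returns a dict with "color" (384x512x3 uint8, blue, green, red), "K" (3x3 intrinsics, pixels), "xyz" and "orientation" of the camera in the world. Camera axes: x right, y up, looking along -z (the intrinsics and any distortion apply to the point x, -y, -z); pixel columns grow to the right and rows downward; lengths in m; the calibration is good to about 2 mm. A picture is of the moment at which its call begins. There is no depth.
- ticket.job_done(): hands the job in, once; it reports no verdict.
The state is a dict: "clock": time; "joint_positions": joint angles; "joint_vel": joint speeds; "effort": joint torques, N m; "eef_pos": TCP position; "tool_rot": TCP orientation; "force": force on the tool from outside, world axes, zero at the start; "moment": the same for the moment, N m; "opening": finger opening in m.
Only numpy, scipy, OpenCV 4.12 (cv2) and the standard library are available. Lean on these libraries where they do the work, as an engineer would, in place of code of your own. Each camera call takes 0.05 s, during which the arm holds its last target. There are 200 camera calls.

TASK

Make up the two workshop kits from the row of stock: in the tray with three compartments stand the slim dye bottle in the middle compartment and lay the large round block and the oblong block flat in the outer two, one in each, either way round; in the tray with two compartments put the squat jar upright and the square block flat, one in each, either way round. Leave the small round block where it is, and do not disturb the pen cup or the card stand.

Things in the scene. Friction and masses are not known exactly. Their poses are not given: they have to be found in the camera images.
- three_tray: Shallow open cardboard tray, fixed to the table, 286 mm long (its y) by 128 mm (its x), 18 mm high, floor 4 mm thick, walls and dividers 4 mm. Three equal compartments in a row along y, each 90 mm (y) by 120 mm (x) inside, centred at y = -94, 0 and +94 mm. Origin: centre of the underside; z up; x points roughly away from the robot (within 0.2 rad).
- two_tray: Shallow open cardboard tray, fixed to the table, 192 mm long (its y) by 128 mm (its x), 18 mm high, floor 4 mm thick, walls and dividers 4 mm. Two equal compartments in a row along y, each 90 mm (y) by 120 mm (x) inside, centred at y = -47 and +47 mm. Origin: centre of the underside; z up; x points roughly away from the robot (within 0.2 rad).
- dye_bottle_mid (a point): Slim round white dye bottle with narrower neck and black cap, the tallest of the stock: body 40 mm in diameter, 90 mm high over the cap, standing upright. Point: on its axis, 45 mm above its underside; z up. The body is straight up to 55 mm above the underside, then narrows.
- powder_jar_mid (a point): Squat round white jar with black lid 16 mm high, straight-sided, 60 mm in diameter all the way up, 60 mm high, standing upright. Point: its centre, 30 mm above its underside; z up.
- disc_center (a point): Large round dark-wood folding block (a resist block for folded dyeing), 54 mm in diameter, 30 mm thick; stands flat. Origin: its centre, 15 mm above its underside; z up.
- square_center (a point): Square dark-wood block, 48 x 48 mm, 30 mm thick; stands flat. Origin: its centre, 15 mm above its underside; z up, x and y square to its sides.
- bar_center (a point): Oblong dark-wood block, 74 mm long (its x) by 30 mm wide (its y), 30 mm thick; stands flat. Origin: its centre, 15 mm above its underside; z up.
- small_disc_center (a point): Small round dark-wood block, 32 mm in diameter, 30 mm thick; stands flat. Origin: its centre, 15 mm above its underside; z up. Not wanted in either kit; it stays where it is.
- pen_cup: Bystander: loose round card cup with three pens, 80 mm in diameter, 140 mm high over the pens, to the left of the stock. Origin: centre of its underside.
- card_stand: Bystander: loose folded-card display stand, about 130 x 150 mm and 95 mm high, the one just to the right of the stock (the others at the table edges are scenery). Origin: centre of its underside.
Mind the look-alikes: they are no part of the job. Leave any green look-alike of the part that bears powder_jar_mid alone.

How it is judged:
At the end, for the whole second after the job is handed in: Slim bottle in the middle, large disc and oblong in the outer compartments of three_tray; jar and square in two_tray; one per compartment: centre inside it, within 4 mm of seated on its floor, tilt under 0.12 rad, at rest. Small disc within 30 mm of its start (x of dye_bottle_mid in the frame of three_tray between -0.06 and 0.06 m and y of dye_bottle_mid in the frame of three_tray between -0.045 and 0.045 m and z of dye_bottle_mid in the frame of three_tray between 0.045 and 0.053 m and angle between dye_bottle_mid's own z axis and vertical below 0.12 rad and (((x of disc_center in the frame of three_tray between -0.06 and 0.06 m and y of disc_center in the frame of three_tray between 0.049 and 0.139 m and z of disc_center in the frame of three_tray between 0.015 and 0.023 m and angle between disc_center's own z axis and vertical below 0.12 rad) and (x of bar_center in the frame of three_tray between -0.06 and 0.06 m and y of bar_center in the frame of three_tray between -0.139 and -0.049 m and z of bar_center in the frame of three_tray between 0.015 and 0.023 m and angle between bar_center's own z axis and vertical below 0.12 rad)) or ((x of disc_center in the frame of three_tray between -0.06 and 0.06 m and y of disc_center in the frame of three_tray between -0.139 and -0.049 m and z of disc_center in the frame of three_tray between 0.015 and 0.023 m and angle between disc_center's own z axis and vertical below 0.12 rad) and (x of bar_center in the frame of three_tray between -0.06 and 0.06 m and y of bar_center in the frame of three_tray between 0.049 and 0.139 m and z of bar_center in the frame of three_tray between 0.015 and 0.023 m and angle between bar_center's own z axis and vertical below 0.12 rad))) and (((x of powder_jar_mid in the frame of two_tray between -0.06 and 0.06 m and y of powder_jar_mid in the frame of two_tray between 0.002 and 0.092 m and z of powder_jar_mid in the frame of two_tray between 0.03 and 0.038 m and angle between powder_jar_mid's own z axis and vertical below 0.12 rad) and (x of square_center in the frame of two_tray between -0.06 and 0.06 m and y of square_center in the frame of two_tray between -0.092 and -0.002 m and z of square_center in the frame of two_tray between 0.015 and 0.023 m and angle between square_center's own z axis and vertical below 0.12 rad)) or ((x of powder_jar_mid in the frame of two_tray between -0.06 and 0.06 m and y of powder_jar_mid in the frame of two_tray between -0.092 and -0.002 m and z of powder_jar_mid in the frame of two_tray between 0.03 and 0.038 m and angle between powder_jar_mid's own z axis and vertical below 0.12 rad) and (x of square_center in the frame of two_tray between -0.06 and 0.06 m and y of square_center in the frame of two_tray between 0.002 and 0.092 m and z of square_center in the frame of two_tray between 0.015 and 0.023 m and angle between square_center's own z axis and vertical below 0.12 rad))) and distance of small_disc_center from where it was at the start of the episode below 0.03 m and linear speed of each of dye_bottle, powder_jar, disc, square, bar below 0.02 m/s and angular speed of each of dye_bottle, powder_jar, disc, square, bar below 0.2 rad/s); the robot touches nothing.
It fails at once if the small round block is disturbed (moved over 30 mm) (distance of small_disc_center from where it was at the start of the episode above 0.03 m).
It fails at once if the pen cup is disturbed (moved over 30 mm) (distance of pen_cup from where it was at the start of the episode above 0.03 m).
It fails at once if the card stand is disturbed (moved over 30 mm) (distance of card_stand from where it was at the start of the episode above 0.03 m).
It also fails if it takes over 136 s, if anything falls off the work surface, if the arm or the gripper's body presses on something with over 40 N, if the wrist force passes 120 N, or if a joint passes its speed limit or range.

## Working session

There is one attempt and no reset: what is moved stays moved. The work goes in short steps, Python scripts to look and compute and a shell command to move; the robot and the scene stay as the last step left them, time stands still between calls to the robot, and variables do not carry over. Pictures are saved under pics/ and viewed, about 12 in all and at most 16, crops included, and the job is handed in when it is done.

```bash
mkdir -p pics; ls; python3 - <<'E'
from workcell import robot,camera
import cv2,numpy as np
print(robot.state())
for n in("scene","top","wrist"):
    c=camera(n);cv2.imwrite(f"pics/{n}0.png",c["color"]);print(n,c["K"],c["xyz"],c["orientation"],c.keys())
E
```

```text
pics
{'clock': 0.0, 'joint_positions': array([-1.21559648e+00,  3.51222144e-01,  1.65240674e+00, -7.89623110e-06,
        1.13908743e+00, -8.46245051e-02]), 'joint_vel': array([-9.84638779e-04, -7.97218557e-05, -1.64409011e-05, -2.62974501e-04,
        5.90253472e-04, -1.09868812e-04]), 'effort': array([-2.74847014e-03, -4.97335947e+01, -2.85252339e+01,  6.97191269e-02,
        2.58045428e-02, -1.15293515e-04]), 'eef_pos': array([ 0.23407223, -0.49733698,  0.21811574]), 'tool_rot': array([ 9.75916097e-01,  2.18145493e-01, -7.93288413e-05, -5.56210015e-04]), 'force': array([ 0.26340658, -0.31331228, -0.25001209]), 'moment': array([0.00812024, 0.02099228, 0.02527197]), 'opening': 0.0929308551642336}
scene [[368.26112439   0.         256.59124216]
 [  0.         368.26112439 195.7930388 ]
 [  0.           0.           1.        ]] [1.32706387 0.1440843  0.9068589 ] [0.24678597 0.28671211 0.71609455 0.58660161] dict_keys(['color', 'K', 'xyz', 'orientation'])
top [[457.41856567   0.         256.28483169]
 [  0.         457.41856567 191.21997158]
 [  0.           0.           1.        ]] [ 0.20632679 -0.02938206  1.67734996] [-0.06633144  0.06142485  0.71118917 -0.6971636 ] dict_keys(['color', 'K', 'xyz', 'orientation'])
wrist [[324.17950758   0.         254.21831092]
 [  0.         324.17950758 195.93187443]
 [  0.           0.           1.        ]] [ 0.29410254 -0.46896203  0.38426514] [-0.10063191  0.06492644 -0.53177955  0.8383724 ] dict_keys(['color', 'K', 'xyz', 'orientation'])
```

View pics/top0.png

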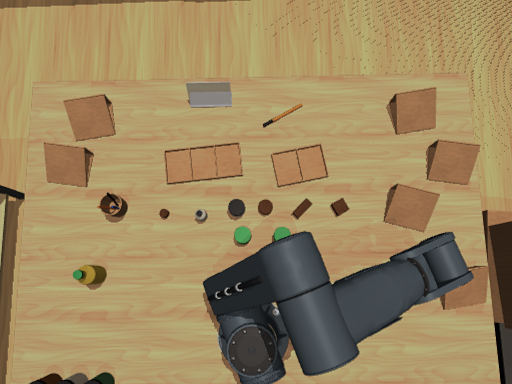

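View pics/scene0.png

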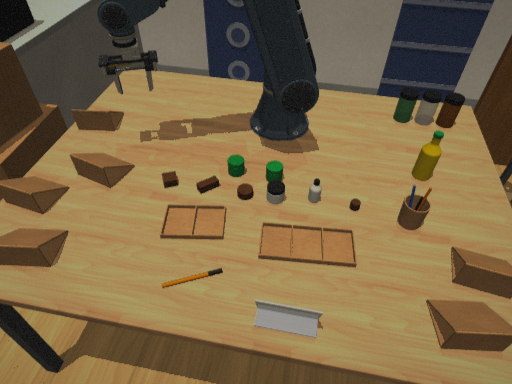

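```bash
cat > h.py <<'E'
from workcell import robot,camera
import cv2,numpy as np
from scipy.spatial.transform import Rotation as R
def ray(c,uv):
    d=np.linalg.inv(c["K"])@np.array([uv[0],uv[1],1.]); d=R.from_quat(c["orientation"]).as_matrix()@(d*[1,-1,-1])
    return np.array(c["xyz"]),d/np.linalg.norm(d)
def plane(c,uv,z):
    o,d=ray(c,uv); return o+d*(z-o[2])/d[2]
def tri(c1,u1,c2,u2):
    o1,d1=ray(c1,u1);o2,d2=ray(c2,u2)
    s=np.linalg.lstsq(np.c_[d1,-d2],o2-o1,rcond=None)[0]
    a,b=o1+s[0]*d1,o2+s[1]*d2
    return (a+b)/2,np.linalg.norm(a-b)
def proj(c,p):
    q=R.from_quat(c["orientation"]).as_matrix().T@(np.array(p)-c["xyz"])*[1,-1,-1]
    q=c["K"]@q; return q[:2]/q[2]
def blobs(mask,amin=25):
    n,l,s,ce=cv2.connectedComponentsWithStats(mask.astype(np.uint8))
    return [(s[i],ce[i],l==i) for i in range(1,n) if s[i][4]>=amin]
E
python3 - <<'E'
from h import *
import pickle
D={n:camera(n) for n in("top","scene")};pickle.dump(D,open("c0.pkl","wb"))
roi=dict(top=(140,130,370,250),scene=(145,145,375,275))
for n,c in D.items():
    x0,y0,x1,y1=roi[n];im=c["color"];cr=im[y0:y1,x0:x1]
    cv2.imwrite(f"pics/{n}crop.png",cv2.resize(cr,None,fx=3.4,fy=3.4,interpolation=cv2.INTER_CUBIC))
    v=cr.max(2)
    print(n)
    for s,ce,m in blobs(v<105): print(' dark',s+[x0,y0,0,0,0],(ce+[x0,y0]).round(1),cr[m].mean(0).round(),cv2.minAreaRect(np.argwhere(m)[:,::-1].astype(np.float32)))
E
```

```text
top
 dark [201 176  34   4  37] [217.2 177.6] [41. 60. 84.] ((77.51970672607422, 47.67080307006836), (1.146241307258606, 33.12636947631836), 83.41805267333984)
 dark [167 181  24   3  27] [178.4 182. ] [40. 59. 81.] ((38.50609588623047, 52.054874420166016), (1.1043152809143066, 23.08019256591797), 83.6598129272461)
 dark [228 199  17  18 241] [236.2 207.6] [46. 50. 54.] ((96.0, 77.5), (17.0, 16.0), 90.0)
 dark [292 199  20  20 173] [301.6 208. ] [32. 50. 81.] ((161.5, 78.00000762939453), (7.77817440032959, 20.50609588623047), 45.0)
 dark [331 198  18  18 188] [339.1 206.8] [32. 49. 80.] ((199.0146942138672, 76.69116973876953), (13.54838752746582, 14.062882423400879), 59.03623962402344)
 dark [258 200  15  15 175] [264.9 207. ] [32. 50. 82.] ((125.0, 77.0), (14.0, 14.0), 90.0)
 dark [160 209   9  10  69] [163.9 213.2] [30. 46. 75.] ((24.0, 83.00000762939453), (8.485280990600586, 8.485280990600586), 45.0)
 dark [196 210   6   7  31] [198.8 213.2] [51. 54. 58.] ((58.5, 83.0), (6.0, 5.0), 90.0)
 dark [196 213  11   9  25] [202.9 218.2] [59. 71. 80.] ((62.200008392333984, 87.9000167846679
[... 2257 characters left out ...]
85510253906), (30.068471908569336, 8.1393404006958), 19.653823852539062)
 dark [323 229  29   6  64] [337.9 230.4] [38. 61. 85.] ((192.1699981689453, 85.30999755859375), (28.42569351196289, 3.3941125869750977), 8.13010311126709)
 dark [160 231  64   8 183] [192.5 236.6] [37. 60. 83.] ((46.69275665283203, 91.48756408691406), (6.9210944175720215, 63.19120407104492), 86.3086166381836)
 dark [258 256  98  11 275] [307.1 260.8] [37. 60. 83.] ((161.52464294433594, 115.7321548461914), (97.50816345214844, 2.8958287239074707), 5.25380277633667)
 dark [208 268  15   7  65] [215.2 271.5] [34. 41. 48.] ((69.79412078857422, 126.67647552490234), (4.6081767082214355, 14.309601783752441), 75.96376037597656)
```

View pics/topcrop.png

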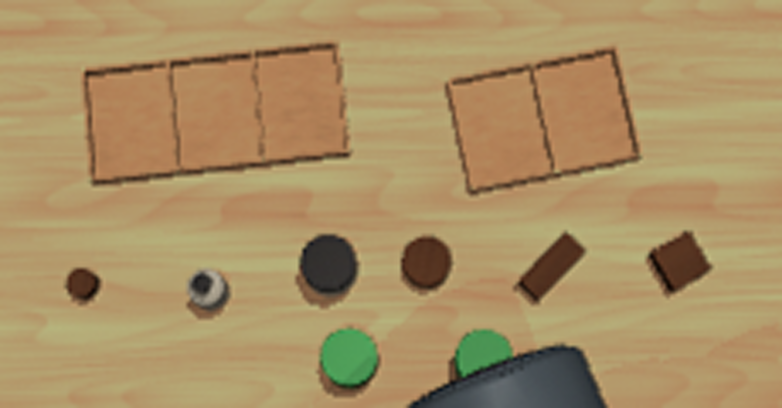

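View pics/scenecrop.png

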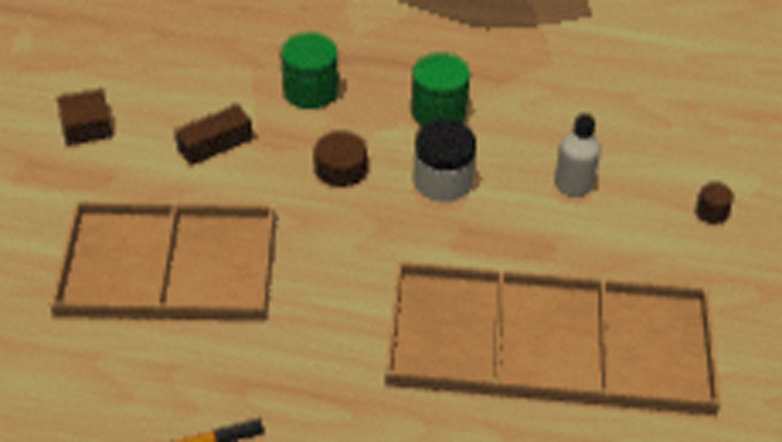

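```bash
python3 - <<'E'
from h import *
import pickle
D=pickle.load(open("c0.pkl","rb"));T,S=D["top"],D["scene"]
tp=lambda u:((np.array(u)+.5)/3.4-.5+[140,130]); sp=lambda u:((np.array(u)+.5)/3.4-.5+[145,145])
L=dict(small=((83,284),(715,191),.03),cap=((207,284),(584,122),.09),jar=((328,264),(445,145),.06),disc=((426,262),(341,148),.03),bar=((553,264),(212,126),.03),square=((680,261),(83,103),.03))
for k,(a,b,z) in L.items():
    p,e=tri(T,tp(a),S,sp(b)); print(k,p.round(3),'gap',e.round(4),'planes',plane(T,tp(a),z).round(3),plane(S,sp(b),z).round(3))
for n,C in dict(three=[((86,71),(718,410)),((335,44),(387,380)),((350,154),(400,266)),((93,184),(706,290))],two=[((447,83),(268,317)),((613,49),(54,313)),((638,157),(80,206)),((470,193),(274,209))]).items():
    P=np.array([tri(T,tp(a),S,sp(b))[0] for a,b in C]);print(n,P.round(3).tolist())
    for c,i,f in((T,0,tp),(S,1,sp)):
        Q=np.array([plane(c,f(x[i]),.018) for x in C])[:,:2]
        y=(Q[0]+Q[3]-Q[1]-Q[2])/2; x=(Q[0]+Q[1]-Q[2]-Q[3])/2
        print(' c',Q.mean(0).round(4),'len',np.linalg.norm(y).round(3),np.linalg.norm(x).round(3),'yaw',np.arctan2(-y[0],y[1]).round(3),np.arctan2(x[1],x[0]).round(3))
# angles
for k,e in dict(bar=((527,293),(577,241)),sq=((656,257),(690,234)),sq2=((690,234),(711,266))).items():
    p,q=plane(T,tp(e[0]),.03),plane(T,tp(e[1]),.03);d=q-p;print(k,np.arctan2(d[1],d[0]).round(3),np.linalg.norm(d).round(3))
for e in [((178,143),(238,112)),((60,98),(104,92))]:
    p,q=plane(S,sp(e[0]),.03),plane(S,sp(e[1]),.03);d=q-p;print('S',np.arctan2(d[1],d[0]).round(3),np.linalg.norm(d).round(3))
w=camera("wrist");s=robot.state();Rt=R.from_quat(s["tool_rot"])
print('cam in tool',Rt.inv().apply(w["xyz"]-s["eef_pos"]).round(4),'opt axis world',R.from_quat(w["orientation"]).apply([0,0,-1]).round(3),'in tool',Rt.inv().apply(R.from_quat(w["orientation"]).apply([0,0,-1])).round(3))
print(Rt.as_matrix().round(3))
E
```

```text
small [0.434 0.318 0.028] gap 0.0026 planes [0.434 0.316 0.03 ] [0.435 0.319 0.03 ]
cap [0.423 0.18  0.084] gap 0.0067 planes [0.423 0.176 0.09 ] [0.429 0.183 0.09 ]
jar [0.447 0.053 0.05 ] gap 0.0004 planes [0.445 0.052 0.06 ] [0.457 0.054 0.06 ]
disc [ 0.45  -0.051  0.028] gap 0.0004 planes [ 0.45  -0.051  0.03 ] [ 0.452 -0.05   0.03 ]
bar [ 0.445 -0.187  0.027] gap 0.0008 planes [ 0.445 -0.187  0.03 ] [ 0.448 -0.185  0.03 ]
square [ 0.445 -0.323  0.033] gap 0.0014 planes [ 0.445 -0.323  0.03 ] [ 0.442 -0.325  0.03 ]
three [[0.676, 0.324, 0.007], [0.701, 0.044, 0.006], [0.574, 0.031, 0.009], [0.547, 0.313, 0.01]]
 c [0.6218 0.1754] len 0.279 0.127 yaw 0.094 0.097
 c [0.6319 0.1795] len 0.281 0.13 yaw 0.099 0.09
two [[0.654, -0.077, 0.003], [0.689, -0.265, 0.004], [0.564, -0.286, 0.01], [0.528, -0.101, 0.009]]
 c [ 0.606 -0.182] len 0.188 0.125 yaw 0.19 0.176
 c [ 0.6174 -0.1777] len 0.189 0.131 yaw 0.183 0.196
bar -0.79 0.078
sq -1.0 0.045
sq2 -2.612 0.041
S 2.455 0.073
S 1.989 0.045
cam in tool [ 0.0664 -0.0003 -0.166 ] opt axis world [-0.216 -0.1   -0.971] in tool [-0.238 -0.001  0.971]
[[ 0.905  0.426 -0.   ]
 [ 0.426 -0.905  0.   ]
 [ 0.    -0.    -1.   ]]
```

Candidates (full top-image pixels):
- Jar: black lid (236,208). Green look-alikes at (243,235) and (282,234) are not wanted.
- Large disc (265,207), versus the small disc (164,213).
- Slim bottle (201,215), versus the yellow bottle (91,275) and the dark jars at the table edge.
- Bar (302,209) and square (340,207).

The crops confirm these choices. Next I move to a wrist view over the row.

```bash
python3 -m handwheel '[[[0,0,-0.35],1],[[0,0,-0.35],1],[[0,0,-0.35],1],[[0,0,-0.35],1],[[0,0,-0.35],1],[[0.4,-0.8,0],0],[[0.4,-0.8,0],0],[[0.4,-0.8,0],0],[[0.4,-0.8,0],0],[[0.4,-0.8,0],0],[[0.4,-0.8,0],0],[[0.4,-0.8,0],0],[[0.4,-0.8,0],0],[[0.4,-0.8,0],0],[[0.4,-0.8,0],0],[[0.4,-0.8,0],0],[[0.4,-0.8,0],0],[[0,0,0],0],[[0,0,0],0]]' 1 20
python3 - <<'E'
from h import *
import pickle
w=camera("wrist");pickle.dump(w,open("w1.pkl","wb"));cv2.imwrite("pics/w1.png",cv2.resize(w["color"],(768,576),interpolation=cv2.INTER_CUBIC))
s=robot.state();print(s["clock"],s["eef_pos"],s["joint_positions"].round(3),w["xyz"])
E
```

```text
clock: 2.2
eef_pos: [0.4724, -0.0163, 0.3059]
tool_rot: [1.0, 0.003, -0.0, 0.0]
force: [0.7, 0.4, 0.1]
opening: 0.093
2.25 [ 0.47223917 -0.01711889  0.30599955] [-0.135  0.124  1.723 -0.     1.295  1.432] [ 0.53873469 -0.01520267  0.47196054]
```

View pics/w1.png

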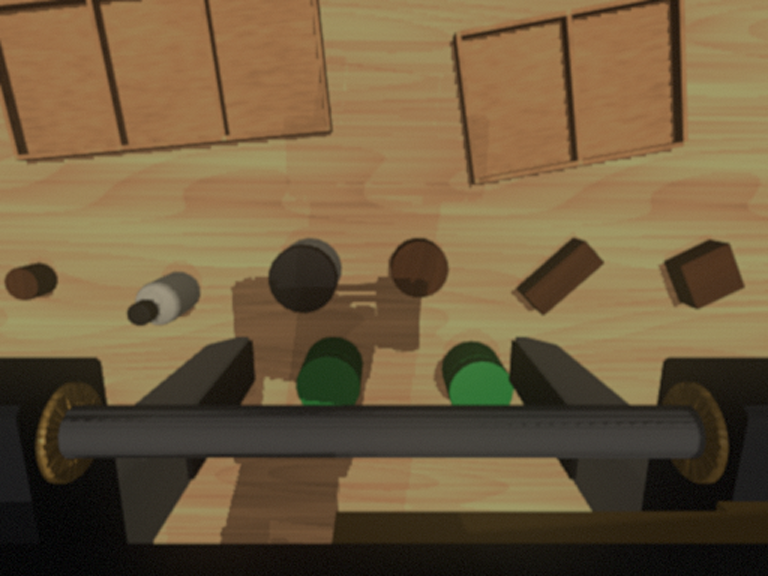

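```bash
python3 -m handwheel '[[[0.5,-0.1,0],0],[[0.5,-0.1,0],0],[[0.5,-0.1,0],0],[[0.5,-0.1,0],0],[[0.5,-0.2,0],0],[[0,0,0],0],[[0,0,0],0]]'
python3 - <<'E'
from h import *
import pickle
w=camera("wrist");pickle.dump(w,open("w2.pkl","wb"));cv2.imwrite("pics/w2.png",cv2.resize(w["color"],(768,576),interpolation=cv2.INTER_CUBIC))
s=robot.state();print(s["clock"],s["eef_pos"],s["joint_positions"].round(3),w["xyz"])
E
```

```text
clock: 2.95
eef_pos: [0.597, 0.0123, 0.3058]
tool_rot: [1.0, 0.001, -0.0, 0.0]
force: [0.7, -0.3, 0.6]
opening: 0.0931
3.0 [0.59671279 0.01237826 0.30609035] [-0.057  0.368  1.41  -0.     1.364  1.512] [0.66331839 0.01316394 0.47184775]
```

View pics/w2.png

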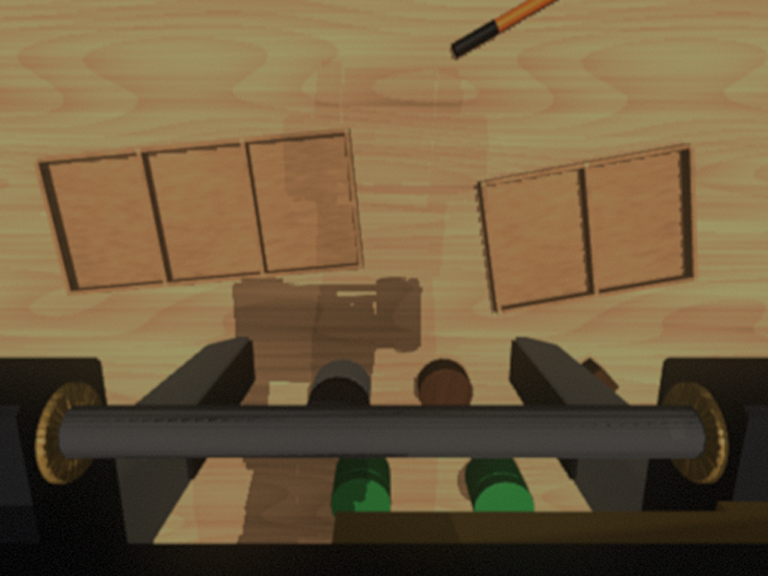

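```bash
python3 - <<'E'
from h import *
import pickle
w=pickle.load(open("w1.pkl","rb"));cr=w["color"][150:220,335:505]
cr=cv2.resize(cr,None,fx=4.7,fy=4.7,interpolation=cv2.INTER_CUBIC)
cv2.imwrite("pics/w1c.png",np.clip(cr.astype(float)*1.7,0,255).astype(np.uint8))
T=pickle.load(open("c0.pkl","rb"))["top"];w2=pickle.load(open("w2.pkl","rb"))
tp=lambda u:((np.array(u)+.5)/3.4-.5+[140,130]); wp=lambda u:(np.array(u)+.5)/1.5-.5
for k,(a,b,z) in dict(small=((83,284),(26,282),.03),cap=((207,284),(142,312),.09),jar=((328,264),(304,278),.06),disc=((426,262),(417,265),.03)).items():
    p,e=tri(T,tp(a),w,wp(b));print(k,p.round(3),e.round(4),plane(w,wp(b),z).round(4))
for n,C in dict(three=[((361,266),(330,132)),((70,291),(20,159))],two=[((693,277),(683,143)),((496,311),(472,184)),((479,183),(456,36))]).items():
    print(n,[(tri(w2,wp(a),w,wp(b))[0].round(4).tolist()) for a,b in C])
for n,C in dict(three=[(40,162),(348,131),(361,266),(70,291)],two=[(479,183),(689,146),(693,277),(496,311)]).items():
    Q=np.array([plane(w2,wp(x),.018) for x in C])[:,:2]
    y=(Q[0]+Q[3]-Q[1]-Q[2])/2; x=(Q[0]+Q[1]-Q[2]-Q[3])/2
    print(n,' c',Q.mean(0).round(4),'len',np.linalg.norm(y).round(3),np.linalg.norm(x).round(3),'yaw',np.arctan2(-y[0],y[1]).round(3),np.arctan2(x[1],x[0]).round(3))
E
```

```text
small [0.436 0.319 0.023] 0.0046 [0.4398 0.3153 0.03  ]
cap [0.426 0.179 0.087] 0.0071 [0.4287 0.18   0.09  ]
jar [0.448 0.054 0.044] 0.0013 [0.4514 0.0516 0.06  ]
disc [ 0.453 -0.051  0.005] 0.0016 [ 0.4579 -0.0481  0.03  ]
three [[0.5763, 0.033, 0.0031], [0.5508, 0.3208, 0.0043]]
two [[0.568, -0.2872, 0.0125], [0.5308, -0.1007, 0.0034], [0.656, -0.0782, 0.0075]]
three  c [0.6268 0.1774] len 0.28 0.121 yaw 0.094 0.081
two  c [ 0.6122 -0.1795] len 0.189 0.122 yaw 0.178 0.184
```

View pics/w1c.png

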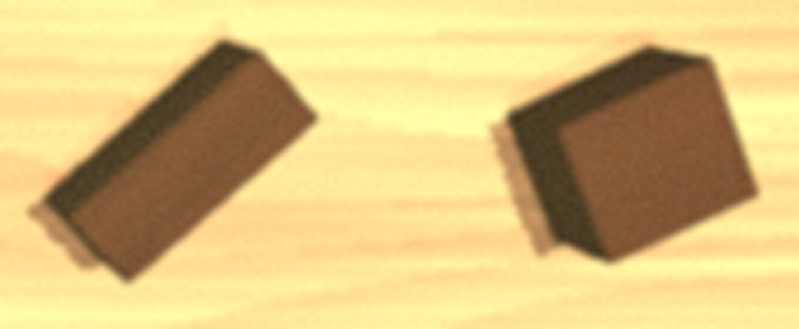

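```bash
python3 - <<'E'
from h import *
import pickle
w=pickle.load(open("w1.pkl","rb"));T=pickle.load(open("c0.pkl","rb"))["top"]
tp=lambda u:((np.array(u)+.5)/3.4-.5+[140,130]); wp=lambda u:(np.array(u)+.5)/1.5-.5; cp=lambda u:(np.array(u)+.5)/4.7-.5+[335,150]
for u in((252,340),(513,340)): print('tip',plane(w,wp(u),.306)-[.4722,-.0171,.306])
for n,C in dict(bar=[(262,55),(317,118),(128,281),(75,218)],sq=[(711,60),(758,194),(610,261),(560,128)]).items():
    Q=np.array([plane(w,cp(u),.03) for u in C])[:,:2]; a=Q[1]-Q[0];b=Q[0]-Q[3]
    an=lambda v:np.degrees(np.arctan2(v[1],v[0])).round(1)
    print(n,Q.mean(0).round(4),np.linalg.norm(a).round(4),np.linalg.norm(b).round(4),an(a),an(b),an(Q[1]-Q[2]))
    tr=dict(bar=(553,264),sq=(680,261))[n]; print(tri(T,tp(tr),w,cp(np.mean(C,0))))
E
```

```text
tip [0.00846254 0.04827195 0.        ]
tip [ 0.00902196 -0.04563416  0.        ]
bar [ 0.4459 -0.1851] 0.0259 0.0706 -135.5 -45.9 -45.7
(array([ 0.4454401 , -0.18716037,  0.0257238 ]), np.float64(0.00031202088982182255))
sq [ 0.449  -0.3225] 0.0451 0.0457 -152.2 -63.6 -62.8
(array([ 0.44726203, -0.32416529,  0.026079  ]), np.float64(0.0030919737056627475))
```

```bash
python3 -m handwheel '[[[-0.33,0.74,0],0],[[-0.33,0.74,0],0],[[-0.33,0.74,0],0],[[-0.33,0.74,0],0],[[-0.33,0.75,0],0],[[-0.33,0.75,0],0],[[-0.33,0.75,0],0],[[-0.33,0.75,0],0],[[-0.34,0.75,0],0],[[0,0,0.5],-0.9],[[0,0,0.5],-0.9],[[0,0,0.5],-0.9],[[0,0,0.5],-0.9],[[0,0,0.5],-0.9],[[0,0,0.5],-0.9],[[0,0,0.3],0],[[0,0,0],0],[[0,0,0],0]]'
python3 - <<'E'
from h import *
import pickle
w=camera("wrist");pickle.dump(w,open("w3.pkl","wb"));cv2.imwrite("pics/w3.png",cv2.resize(w["color"],(768,576),interpolation=cv2.INTER_CUBIC))
E
```

```text
clock: 4.8
eef_pos: [0.4491, -0.3227, 0.142]
tool_rot: [0.972, 0.235, 0.0, 0.0]
force: [-0.3, -0.3, 0.2]
opening: 0.0925
```

View pics/w3.png

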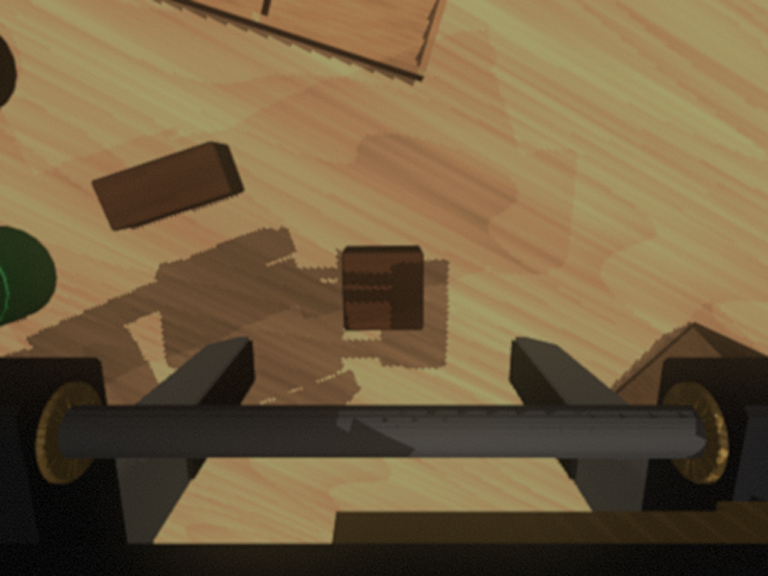

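```bash
cat >> h.py <<'E'
wp=lambda u:(np.array(u)+.5)/1.5-.5
def rel(p,s=None):
    s=s or robot.state(); return R.from_quat(s["tool_rot"]).inv().apply(np.array(p)-s["eef_pos"])
E
python3 - <<'E'
from h import *
import pickle
w,w1=[pickle.load(open(f,"rb")) for f in("w3.pkl","w1.pkl")]
p=plane(w,wp((383,292)),.03);print('sq',p,rel(p)*20,'wid',np.linalg.norm(plane(w,wp((343,292)),.03)-plane(w,wp((423,292)),.03)))
cp=lambda u:(np.array(u)+.5)/4.7-.5+[335,150]
print(tri(w,wp((383,292)),w1,cp(np.mean([(711,60),(758,194),(610,261),(560,128)],0))))
print('stand',plane(w,wp((610,390)),.0),plane(w,wp((690,322)),.095))
B=[plane(w,wp(u),.03) for u in((93,182),(210,143),(230,192),(115,229))];print('bar',np.mean(B,0),np.linalg.norm(B[1]-B[0]))
E
```

```text
sq [ 0.44899656 -0.32325894  0.03      ] [-1.40731266e-02 -1.23315125e-03  2.24843018e+00] wid 0.04705768221940735
(array([ 0.44886288, -0.32339253,  0.02876261]), np.float64(0.00025234546474849344))
stand [ 0.45221097 -0.49660798  0.        ] [ 0.51436301 -0.44742012  0.095     ]
bar [ 0.4462152  -0.18559288  0.03      ] 0.07012969568267853
```

```bash
python3 -m handwheel '[[[0,0,0.7],0],[[0,0,0.7],0],[[0,0,0.7],0],[[0,0,0.45],0],[[0,0,0.19],0],[[0,0,0],0],[[0,0,0],0]]'; python3 -m handwheel '[[[0,0,0],0],[[0,0,0],0],[[0,0,0],0],[[0,0,0],0],[[0,0,0],0],[[0,0,0],0],[[0,0,0],0],[[0,0,0],0]]' -1 25
```

```text
clock: 5.55
eef_pos: [0.4503, -0.323, 0.0056]
tool_rot: [0.972, 0.235, 0.001, 0.001]
force: [0.4, 1.1, -0.6]
opening: 0.0928
clock: 6.35
eef_pos: [0.4496, -0.3224, 0.0042]
tool_rot: [0.972, 0.235, 0.0, 0.0]
force: [-0.9, -0.2, 1.1]
opening: 0.0479
```

```bash
python3 -m handwheel '[[[0,0,-0.5],0],[[0,0,-0.7],0],[[0,0,-0.8],0],[[0,0,0],-0.98],[[0,0,0],-0.98],[[0,0,0],-0.98],[[0,0,0],-0.98],[[0,0,0],-0.98],[[0,0,0],-0.98],[[0,0,0],-0.98],[[0,0,0],-0.98],[[0,0,0],-0.98],[[0,0,0],-0.98],[[0,0,0],-0.98],[[0,0,0],-0.98],[[0,0,0],-0.98],[[0,0,0],-0.98],[[0,0,0],-0.98],[[0,0,0],0]]'; python3 - <<'E'
from h import *
s=robot.state();print(s["eef_pos"],s["opening"],R.from_quat(s["tool_rot"]).as_matrix()[:,0],rel([.6196,-.226,.010])*20)
E
```

```text
clock: 8.25
eef_pos: [0.4495, -0.3223, 0.104]
tool_rot: [0.638, 0.77, 0.0, -0.0]
force: [0.2, -0.1, 0.1]
opening: 0.0477
[ 0.44948345 -0.32230099  0.10402363] 0.047684535012318216 [-1.86914393e-01  9.82376175e-01  2.46857910e-04] [1.25566714 3.70274928 1.88003555]
```

```bash
python3 -m handwheel '[[[0.25,0.74,0],0],[[0.25,0.74,0],0],[[0.25,0.74,0],0],[[0.25,0.74,0],0],[[0.25,0.74,0],0],[[0,0,0.6],0],[[0,0,0.6],0],[[0,0,0.5],0],[[0,0,0.1],0],[[0,0,0.1],0],[[0,0,0],0],[[0,0,0],0]]'; python3 -m handwheel '[[[0,0,0],0],[[0,0,0],0],[[0,0,0],0],[[0,0,0],0],[[0,0,0],0]]' 0.42;  python3 -m handwheel '[[[0,0,-0.3],0],[[0,0,-0.7],0],[[0,0,-0.8],0],[[0,0,-0.8],0],[[0,0,0],0]]'
```

```text
clock: 9.45
eef_pos: [0.6204, -0.227, 0.0104]
tool_rot: [0.638, 0.77, 0.0, 0.001]
force: [-0.2, -0.2, -0.4]
opening: 0.0483
clock: 9.95
eef_pos: [0.6198, -0.2266, 0.0092]
tool_rot: [0.638, 0.77, -0.0, 0.0]
force: [-0.8, -0.1, 0.6]
opening: 0.066
clock: 10.45
eef_pos: [0.6224, -0.2277, 0.1463]
tool_rot: [0.638, 0.77, 0.001, 0.005]
force: [-0.6, -0.3, 0.5]
opening: 0.0659
```

```bash
python3 - <<'E'
from h import *
s=robot.state();print(s["eef_pos"]);print(rel([.446,-.186,s["eef_pos"][2]])*20)
w=camera("wrist");cv2.imwrite("pics/w4.png",w["color"])
E
```

```text
[ 0.62236122 -0.22772391  0.14632357]
[ 1.47472716 -3.31082536 -0.03578877]
```

View pics/w4.png

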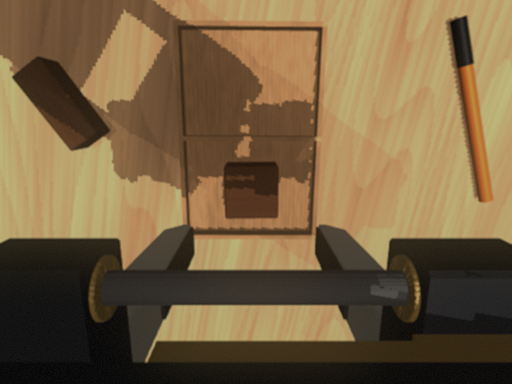

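```bash
python3 -m handwheel '[[[0.29,-0.66,0],0],[[0.29,-0.66,0],0],[[0.29,-0.66,0],0],[[0.3,-0.66,0],0],[[0.3,-0.67,0],0],[[0,0,0.15],-0.95],[[0,0,0.15],-0.95],[[0,0,0.15],-0.95],[[0,0,0.15],-0.95],[[0,0,0.15],-0.95],[[0,0,0.15],-0.95],[[0,0,0],-0.95],[[0,0,0],0],[[0,0,0],0]]' 0.42
python3 - <<'E'
from h import *
w=camera("wrist");cv2.imwrite("pics/w5.png",w["color"])
s=robot.state();x=R.from_quat(s["tool_rot"]).as_matrix()[:,0];print(s["eef_pos"],np.degrees(np.arctan2(x[1],x[0])),rel([.446,-.1855,.0055])*20)
g=w["color"].max(2)[:235];
for st,ce,m in blobs(g<70,400): print(st,ce,cv2.minAreaRect(np.argwhere(m)[:,::-1].astype(np.float32)),rel(plane(w,ce,.03))*20)
E
```

```text
clock: 11.9
eef_pos: [0.4432, -0.185, 0.0939]
tool_rot: [0.392, 0.92, 0.0, -0.0]
force: [-0.4, 0.6, -1.2]
opening: 0.0658
[ 0.44331624 -0.18503672  0.09402209] 133.8201238650838 [-0.0445528   0.03251291  1.77042052]
[188  18  88  60 904] [238.33738938  63.08185841] ((238.75054931640625, 54.212432861328125), (42.945709228515625, 93.04364013671875), 69.8056640625) [ 2.0044291  -0.18987153  1.28125924]
[351  45  39  75 919] [364.781284    89.36887922] ((368.2623596191406, 83.63058471679688), (74.33033752441406, 34.629188537597656), 84.5962142944336) [1.67184991 1.51608364 1.28093369]
[ 235  157   41   34 1284] [254.89563863 172.76635514] ((255.0, 173.5), (33.0, 40.0), 90.0) [0.53099003 0.03087112 1.28064918]
```

View pics/w5.png

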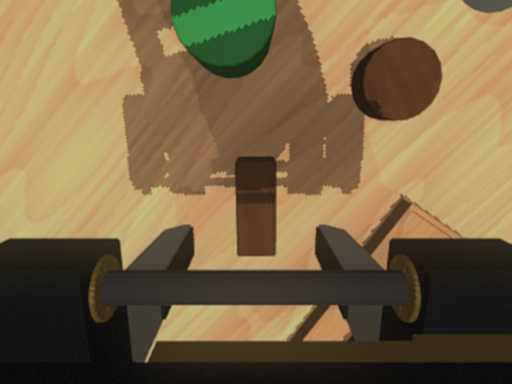

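```bash
python3 -m handwheel '[[[-0.04,0.03,0.6],0],[[0,0,0.6],0],[[0,0,0.4],0],[[0,0,0.18],0],[[0,0,0],0],[[0,0,0],0]]'; python3 -m handwheel '[[[0,0,0],0],[[0,0,0],0],[[0,0,0],0],[[0,0,0],0],[[0,0,0],0],[[0,0,0],0],[[0,0,0],0]]' -1 25; python3 -m handwheel '[[[0,0,-0.5],0],[[0,0,-0.8],0],[[0,0,-0.9],0],[[0,0,-0.9],0],[[0,0,0],-0.94],[[0,0,0],-0.94],[[0,0,0],-0.94],[[0,0,0],-0.94],[[0,0,0],-0.94],[[0,0,0],-0.94],[[0,0,0],-0.94],[[0,0,0],-0.94],[[0,0,0],-0.94],[[0,0,0],-0.94],[[0,0,0],-0.94],[[0,0,0],0],[[0,0,0],0]]'
python3 - <<'E'
from h import *
s=robot.state();x=R.from_quat(s["tool_rot"]).as_matrix()[:,0];print(s["eef_pos"],np.degrees(np.arctan2(x[1],x[0])))
c=np.array([.626,.1775]);yw=.093
for y in(.094,0,-.094):
    p=c+y*np.array([-np.sin(yw),np.cos(yw)]);print(y,p.round(4),rel([*p,.0095])*20)
E
```

```text
clock: 12.55
eef_pos: [0.4464, -0.1857, 0.0058]
tool_rot: [0.391, 0.92, -0.0, 0.0]
force: [-0.4, -0.3, -0.6]
opening: 0.0662
clock: 13.25
eef_pos: [0.446, -0.1855, 0.0053]
tool_rot: [0.391, 0.92, -0.0, 0.0]
force: [-0.7, 0.9, 2.8]
opening: 0.0296
clock: 14.95
eef_pos: [0.4459, -0.1855, 0.16]
tool_rot: [-0.048, 0.999, 0.0, -0.0]
force: [-1.1, -0.4, -0.0]
opening: 0.0298
[ 0.44585639 -0.18548804  0.16001659] -174.48702434398652
0.094 [0.6173 0.2711] [-4.2904502   8.75964716  3.01042101]
0 [0.626  0.1775] [-4.2843974   6.87965692  3.01017801]
-0.094 [0.6347 0.0839] [-4.27834461  4.99966668  3.009935  ]
```

```bash
python3 -m handwheel '[[[-0.39,0.79,0],0],[[-0.39,0.79,0],0],[[-0.39,0.8,0],0],[[-0.39,0.8,0],0],[[-0.39,0.8,0],0],[[-0.39,0.8,0],0],[[-0.39,0.8,0],0],[[-0.39,0.8,0],0],[[-0.39,0.79,0],0],[[-0.39,0.79,0],0],[[-0.39,0.8,0],0],[[0,0,0.7],0],[[0,0,0.8],0],[[0,0,0.8],0],[[0,0,0.4],0],[[0,0,0.2],0],[[0,0,0.09],0],[[0,0,0],0],[[0,0,0],0]]'; python3 -m handwheel '[[[0,0,0],0],[[0,0,0],0],[[0,0,0],0],[[0,0,0],0]]' 0;  python3 -m handwheel '[[[0,0,-0.3],0],[[0,0,-0.7],0],[[0,0,-0.9],0],[[0,0,-0.9],0],[[0,0,0],0],[[0,0,0],0]]'
python3 - <<'E'
from h import *
w=camera("wrist");cv2.imwrite("pics/w6.png",w["color"])
print(rel([.4525,-.05,.0055])*20)
E
```

```text
clock: 16.85
eef_pos: [0.6171, 0.2717, 0.012]
tool_rot: [-0.049, 0.999, 0.0, 0.001]
force: [-0.1, 0.4, -0.4]
opening: 0.0298
clock: 17.25
eef_pos: [0.6164, 0.2715, 0.0109]
tool_rot: [-0.049, 0.999, 0.0, 0.0]
force: [0.3, -0.3, 0.4]
opening: 0.0463
clock: 17.85
eef_pos: [0.6167, 0.2716, 0.1524]
tool_rot: [-0.049, 0.999, 0.0, 0.001]
force: [-0.1, -0.2, -1.5]
opening: 0.0465
[ 3.8856343  -6.07372807  2.90567068]
```

View pics/w6.png

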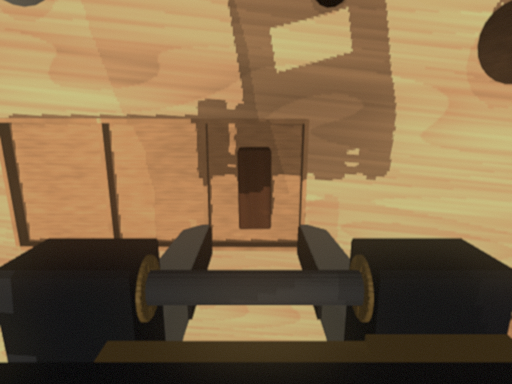

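```bash
python3 -m handwheel '[[[0.43,-0.67,0],0],[[0.43,-0.67,0],0],[[0.43,-0.67,0],0],[[0.43,-0.68,0],0],[[0.43,-0.68,0],0],[[0.43,-0.68,0],0],[[0.43,-0.68,0],0],[[0.43,-0.67,0],0],[[0.43,-0.67,0],0],[[0,0,0.5],0],[[0,0,0.4],0],[[0,0,0],0],[[0,0,0],0]]' 0.65
python3 - <<'E'
from h import *
w=camera("wrist");cv2.imwrite("pics/w7.png",w["color"])
s=robot.state();x=R.from_quat(s["tool_rot"]).as_matrix()[:,0];print(s["eef_pos"],np.degrees(np.arctan2(x[1],x[0])))
E
```

```text
clock: 19.2
eef_pos: [0.4532, -0.0494, 0.1053]
tool_rot: [-0.049, 0.999, 0.0, -0.001]
force: [-0.5, -0.7, -0.5]
opening: 0.0767
[ 0.45366214 -0.0494556   0.10587786] -174.3320019026526
```

View pics/w7.png

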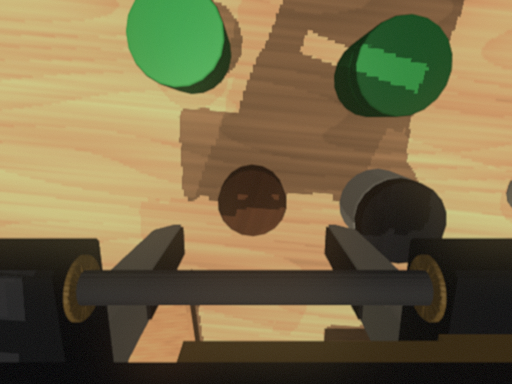

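```bash
python3 - <<'E'
from h import *
w=camera("wrist");w1=__import__("pickle").load(open("w1.pkl","rb"))
for n,u,z,v in(('disc',(252,202),.03,(417,265)),('jar',(400.5,221),.06,(304,278))):
    p=plane(w,u,z);print(n,p,rel(p)*20,tri(w,u,w1,wp(v)))
E
```

```text
disc [ 0.45310004 -0.05039008  0.03      ] [ 0.01880146 -0.01634629  1.52326057] (array([ 0.45597532, -0.0495706 ,  0.01856383]), np.float64(0.001211330053319131))
jar [0.44856135 0.05173954 0.06      ] [-0.09312225  2.02512827  0.92302868] (array([0.45008202, 0.05298162, 0.05600747]), np.float64(0.0016799423453855967))
```

```bash
python3 -m handwheel '[[[0.02,-0.02,0.6],0],[[0,0,0.7],0],[[0,0,0.5],0],[[0,0,0.2],0],[[0,0,0],0],[[0,0,0],0]]'; python3 -m handwheel '[[[0,0,0],0],[[0,0,0],0],[[0,0,0],0],[[0,0,0],0],[[0,0,0],0],[[0,0,0],0],[[0,0,0],0]]' -1 25; python3 -m handwheel '[[[0,0,-0.5],0],[[0,0,-0.8],0],[[0,0,-0.9],0],[[0,0,-0.9],1],[[0,0,0],1],[[0,0,0],1],[[0,0,0],1],[[0,0,0],1],[[0,0,0],1],[[0,0,0],1],[[0,0,0],1],[[0,0,0],1],[[0,0,0],1],[[0,0,0],1],[[0,0,0],1],[[0,0,0],1],[[0,0,0],1],[[0,0,0],1],[[0,0,0],1],[[0,0,0],1]]'; python3 -m handwheel '[[[0,0,0],1],[[0,0,0],0]]'
python3 - <<'E'
from h import *
s=robot.state();x=R.from_quat(s["tool_rot"]).as_matrix()[:,0];print(s["eef_pos"],np.degrees(np.arctan2(x[1],x[0])),rel([.6347,.0839,.0105])*20)
E
```

```text
clock: 19.9
eef_pos: [0.4535, -0.0508, 0.0067]
tool_rot: [-0.049, 0.999, -0.0, 0.001]
force: [-0.5, -1.3, -0.0]
opening: 0.0768
clock: 20.6
eef_pos: [0.453, -0.0508, 0.0061]
tool_rot: [-0.049, 0.999, -0.0, 0.0]
force: [-0.7, 0.9, 7.1]
opening: 0.0536
clock: 22.6
eef_pos: [0.4525, -0.0507, 0.1606]
tool_rot: [0.64, 0.769, -0.0, -0.0]
force: [0.3, -0.3, -1.2]
opening: 0.0536
clock: 22.8
eef_pos: [0.4526, -0.0507, 0.1606]
tool_rot: [0.672, 0.741, -0.0, -0.0]
force: [-0.8, -0.6, -0.4]
opening: 0.0534
[ 0.45256593 -0.05068163  0.16059505] 95.57579039261806 [2.32473413 3.88768323 3.00115882]
```

```bash
python3 -m handwheel '[[[0.39,0.65,0],0],[[0.39,0.65,0],0],[[0.39,0.65,0],0],[[0.39,0.65,0],0],[[0.38,0.65,0],0],[[0.38,0.64,0],0],[[0,0,0.7],0],[[0,0,0.8],0],[[0,0,0.8],0],[[0,0,0.4],0],[[0,0,0.2],0],[[0,0,0.09],0],[[0,0,0],0],[[0,0,0],0]]'; python3 -m handwheel '[[[0,0,0],0],[[0,0,0],0],[[0,0,0],0],[[0,0,0],0]]' 0.42;  python3 -m handwheel '[[[0,0,-0.3],0],[[0,0,-0.7],0],[[0,0,-0.9],0],[[0,0,-0.9],0],[[0,0,0],0],[[0,0,0],0]]'
python3 - <<'E'
from h import *
w=camera("wrist");cv2.imwrite("pics/w8.png",w["color"])
s=robot.state();x=R.from_quat(s["tool_rot"]).as_matrix()[:,0];print(s["eef_pos"],np.degrees(np.arctan2(x[1],x[0])),rel([.4487,.052,.0])*20)
E
```

```text
clock: 24.2
eef_pos: [0.6356, 0.0839, 0.0124]
tool_rot: [0.671, 0.741, 0.001, 0.001]
force: [-0.4, -0.2, -0.6]
opening: 0.0538
clock: 24.6
eef_pos: [0.635, 0.0839, 0.0114]
tool_rot: [0.671, 0.741, 0.0, 0.0]
force: [0.3, -0.2, 1.0]
opening: 0.0661
clock: 25.2
eef_pos: [0.6352, 0.0839, 0.1529]
tool_rot: [0.671, 0.741, 0.001, 0.001]
force: [-0.9, -0.7, -0.1]
opening: 0.0661
[0.6345356  0.0838413  0.15128439] 95.65018670813907 [-0.26782304 -3.76102881  3.02608911]
```

View pics/w8.png

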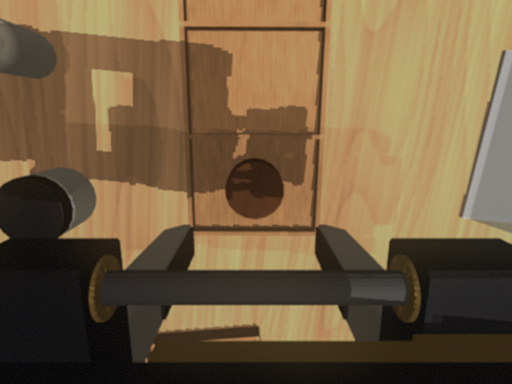

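```bash
python3 -m handwheel '[[[-0.05,-0.75,0],0],[[-0.05,-0.75,0],0],[[-0.05,-0.75,0],0],[[-0.06,-0.75,0],0],[[-0.06,-0.76,0],0],[[0,0,0],-1],[[0,0,0],-1],[[0,0,0],-1],[[0,0,0],-1],[[0,0,0],-1],[[0,0,0],-1],[[0,0,0],-1],[[0,0,0],-1],[[0,0,0],-1],[[0,0,0],-1],[[0,0,0],-1],[[0,0,0],-1],[[0,0,0],-1],[[0,0,0],-1],[[0,0,0],-1]]' 0.75
python3 -m handwheel '[[[0,0,0],0],[[0,0,0],0]]'
python3 - <<'E'
from h import *
w=camera("wrist");cv2.imwrite("pics/w9.png",w["color"])
s=robot.state();x=R.from_quat(s["tool_rot"]).as_matrix()[:,0];print(s["eef_pos"],np.degrees(np.arctan2(x[1],x[0])),rel([.4487,.052,.023])*20)
E
```

```text
clock: 27.25
eef_pos: [0.4482, 0.0519, 0.15]
tool_rot: [0.08, 0.997, -0.0, -0.001]
force: [0.3, -0.6, -0.1]
opening: 0.0811
clock: 27.45
eef_pos: [0.4486, 0.0519, 0.1504]
tool_rot: [0.083, 0.997, -0.0, -0.001]
force: [-0.5, -0.3, 0.3]
opening: 0.0813
[0.44869994 0.05192561 0.15060043] 170.51248482426791 [-3.04093063e-03  2.02686431e-03  2.55200645e+00]
```

View pics/w9.png

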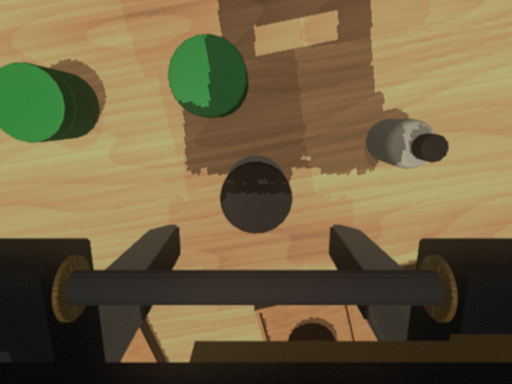

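```bash
python3 - <<'E'
from h import *
w=camera("wrist");w1=__import__("pickle").load(open("w1.pkl","rb"))
for n,u,z,v in(('jar',(256,197),.06,(304,278)),('cap',(430.5,147),.09,(142,312))):
    p=plane(w,u,z);print(n,p,rel(p)*20,tri(w,u,w1,wp(v)))
E
python3 -m handwheel '[[[0,0,0.6],0],[[0,0,0.8],0],[[0,0,0.7],0],[[0,0,0.3],0],[[0,0,0.2],0],[[0,0,0],0],[[0,0,0],0]]'
```

```text
jar [0.447836   0.05454468 0.06      ] [0.02635779 0.04872693 1.81503419] (array([0.44977097, 0.0536661 , 0.0510147 ]), np.float64(0.001242576518629716))
cap [0.42519387 0.18096988 0.09      ] [0.88936558 2.46825386 1.21544628] (array([0.42646117, 0.18425592, 0.08262847]), np.float64(0.000949397687077187))
clock: 28.25
eef_pos: [0.4495, 0.0519, 0.0217]
tool_rot: [0.082, 0.997, 0.0, 0.0]
force: [0.0, -1.1, 0.6]
opening: 0.081
```

```bash
python3 -m handwheel '[[[0,0,0],0],[[0,0,0],0],[[0,0,0],0],[[0,0,0],0],[[0,0,0],0],[[0,0,0],0],[[0,0,0],0]]' -1 25; python3 -m handwheel '[[[0,0,-0.4],0],[[0,0,-0.7],0],[[0,0,-0.8],0],[[0,0,-0.7],0],[[0,0,0],0],[[0,0,0],0]]'
python3 - <<'E'
from h import *
print(rel([.6026,-.133,.0264])*20)
E
```

```text
clock: 28.95
eef_pos: [0.4494, 0.052, 0.0216]
tool_rot: [0.082, 0.997, 0.0, 0.0]
force: [-1.2, 0.4, 6.5]
opening: 0.0598
clock: 29.55
eef_pos: [0.4491, 0.0519, 0.1513]
tool_rot: [0.082, 0.997, 0.0, 0.001]
force: [-0.8, 0.3, -1.1]
opening: 0.0595
[-3.62770602 -3.15067204  2.50081327]
```

```bash
python3 -m handwheel '[[[-0.6,-0.52,0],0],[[-0.6,-0.52,0],0],[[-0.6,-0.52,0],0],[[-0.6,-0.53,0],0],[[-0.61,-0.53,0],0],[[-0.62,-0.53,0],0],[[0,0,0.6],0],[[0,0,0.8],0],[[0,0,0.7],0],[[0,0,0.3],0],[[0,0,0.08],0],[[0,0,0],0],[[0,0,0],0]]'; python3 -m handwheel '[[[0,0,0],0],[[0,0,0],0],[[0,0,0],0],[[0,0,0],0]]' 0.55;  python3 -m handwheel '[[[0,0,-0.3],0],[[0,0,-0.7],0],[[0,0,-0.9],0],[[0,0,-0.9],0],[[0,0,0],0],[[0,0,0],0]]'
python3 - <<'E'
from h import *
w=camera("wrist");cv2.imwrite("pics/w10.png",w["color"])
s=robot.state();print(s["eef_pos"],rel([.4255,.182,.0])*20)
E
```

```text
clock: 30.85
eef_pos: [0.6029, -0.133, 0.0275]
tool_rot: [0.081, 0.997, -0.0, 0.0]
force: [0.3, 0.4, -1.1]
opening: 0.0592
clock: 31.25
eef_pos: [0.6027, -0.133, 0.0274]
tool_rot: [0.082, 0.997, -0.0, 0.0]
force: [-0.1, -0.6, -0.1]
opening: 0.0717
clock: 31.85
eef_pos: [0.6029, -0.1331, 0.1688]
tool_rot: [0.082, 0.997, -0.0, 0.001]
force: [0.7, -0.1, 0.4]
opening: 0.0722
[ 0.60229675 -0.13285052  0.16731385] [4.5120103  5.63886159 3.34630381]
```

View pics/w10.png

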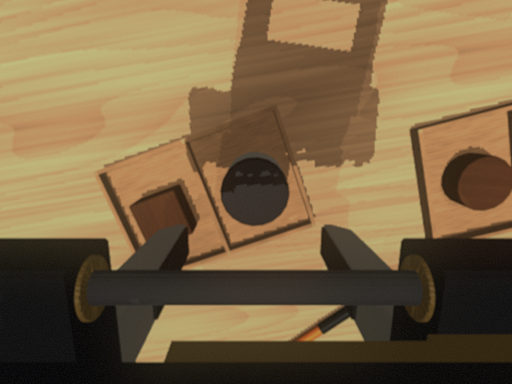

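```bash
python3 -m handwheel '[[[0.5,0.62,0],0],[[0.5,0.62,0],0],[[0.5,0.62,0],0],[[0.5,0.63,0],0],[[0.5,0.63,0],0],[[0.5,0.63,0],0],[[0.5,0.63,0],0],[[0.5,0.63,0],0],[[0.5,0.63,0],0],[[0,0,0],0],[[0,0,0],0],[[0,0,0],0]]' 0.75
python3 - <<'E'
from h import *
w=camera("wrist");cv2.imwrite("pics/w11.png",w["color"])
s=robot.state();print(s["eef_pos"])
im=w["color"].astype(int);roi=im[120:235,190:320]
sat=roi.max(2)-roi.min(2);v=roi.max(2)
for n,m in(('dark',(v<60)&(sat<25)),('grey',(sat<30)&(v>=60))):
    for st,ce,mm in blobs(m,60):
        st=st+[190,120,0,0,0];u=ce+[190,120];print(n,st,u.round(1),[ (rel(plane(w,u,z))*20).round(3) for z in(.09,.055)],plane(w,u,.09).round(4))
E
```

```text
clock: 33.1
eef_pos: [0.4265, 0.1811, 0.1666]
tool_rot: [0.082, 0.997, -0.0, -0.001]
force: [-0.3, -0.1, -0.3]
opening: 0.0813
[0.42668382 0.18099612 0.16669346]
dark [245 187  24  26 412] [256.9 198.4] [array([0.076, 0.063, 1.534]), array([-0.1  ,  0.069,  2.234])] [0.4234 0.1847 0.09  ]
grey [ 235  163   43   49 1190] [256.6 183.6] [array([0.308, 0.058, 1.534]), array([0.165, 0.063, 2.234])] [0.4119 0.1863 0.09  ]
```

```bash
python3 -m handwheel '[[[0.05,0.06,0],0],[[0,0,0.6],0],[[0,0,0.8],0],[[0,0,0.8],0],[[0,0,0.5],0],[[0,0,0.19],0],[[0,0,0],0],[[0,0,0],0]]';python3 -m handwheel '[[[0,0,0],0],[[0,0,0],0],[[0,0,0],0],[[0,0,0],0],[[0,0,0],0],[[0,0,0],0],[[0,0,0],0],[[0,0,0],0]]' -1 20; python3 -m handwheel '[[[0,0,-0.4],0],[[0,0,-0.7],0],[[0,0,-0.8],0],[[0,0,-0.7],0],[[0,0,0],0],[[0,0,0],0]]'
python3 - <<'E'
from h import *
print(rel([.626,.1775,.0265])*20)
E
```

```text
clock: 33.95
eef_pos: [0.4251, 0.1853, 0.0236]
tool_rot: [0.082, 0.997, 0.0, 0.001]
force: [0.7, -0.6, 0.7]
opening: 0.0812
clock: 34.75
eef_pos: [0.4244, 0.1852, 0.0227]
tool_rot: [0.082, 0.997, -0.0, -0.0]
force: [-0.8, -1.1, 3.9]
opening: 0.0399
clock: 35.35
eef_pos: [0.4244, 0.1853, 0.1527]
tool_rot: [0.082, 0.997, 0.0, 0.0]
force: [0.8, -0.1, -1.5]
opening: 0.0398
[-4.00093107  0.50070969  2.52685132]
```

```bash
python3 -m handwheel '[[[-0.66,0.08,0],0],[[-0.66,0.08,0],0],[[-0.67,0.08,0],0],[[-0.67,0.08,0],0],[[-0.67,0.09,0],0],[[-0.67,0.09,0],0],[[0,0,0],0],[[0,0,0.5],0],[[0,0,0.7],0],[[0,0,0.7],0],[[0,0,0.4],0],[[0,0,0.19],0],[[0,0,0],0],[[0,0,0],0]]'; python3 -m handwheel '[[[0,0,0],0],[[0,0,0],0],[[0,0,0],0],[[0,0,0],0]]' 0.2;  python3 -m handwheel '[[[0,0,-0.3],0],[[0,0,-0.6],0],[[0,0,-0.8],0],[[0,0,-0.8],0],[[0,0,-0.8],0],[[0,0,-0.8],0],[[0.4,0,-0.5],0],[[0.8,0,0],0],[[0.8,0,0],0],[[0.8,0,0],0],[[0.8,0,0],0],[[0.8,0,0],0],[[0,0,0],0],[[0,0,0],0],[[0,0,0],0]]'
python3 - <<'E'
from h import *
s=camera("scene")["color"];t=camera("top")["color"]
a=cv2.resize(s[140:280,145:425],(784,392),interpolation=cv2.INTER_CUBIC);b=t[130:235,85:435]
b=cv2.resize(b,(784,205));cv2.imwrite("pics/end.png",np.vstack([a,b]));print(robot.state()["eef_pos"])
E
```

```text
clock: 36.75
eef_pos: [0.6253, 0.1774, 0.0276]
tool_rot: [0.082, 0.997, -0.0, -0.001]
force: [0.2, -0.1, -1.0]
opening: 0.0398
clock: 37.15
eef_pos: [0.6259, 0.1774, 0.0283]
tool_rot: [0.082, 0.997, 0.0, 0.0]
force: [0.3, 0.7, 0.9]
opening: 0.0558
clock: 38.65
eef_pos: [0.4097, 0.2131, 0.2588]
tool_rot: [0.082, 0.997, 0.0, 0.001]
force: [0.9, 0.6, 0.2]
opening: 0.0557
[0.40958854 0.21296131 0.25823853]
```

View pics/end.png

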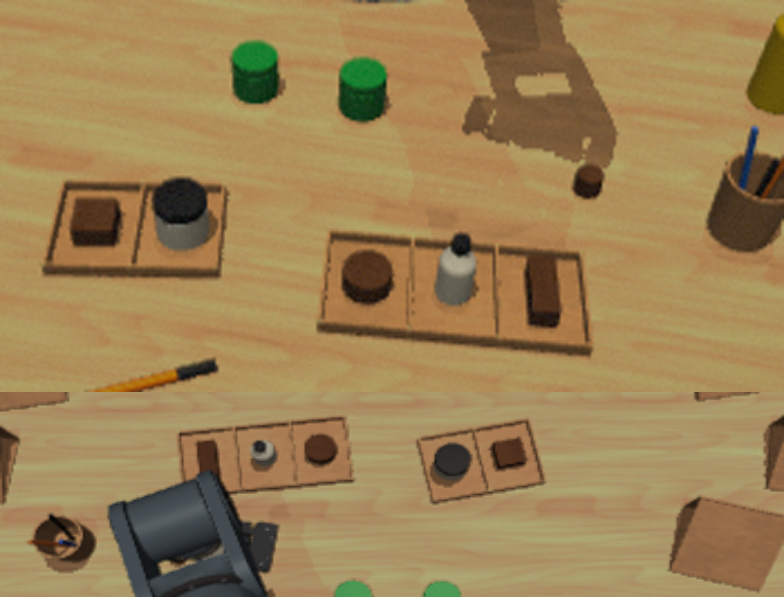

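All five pieces are in their compartments and upright or flat. The small disc, pen cup, card stand and green jars look undisturbed.

```bash
python3 -c "
from workcell import ticket
print(ticket.job_done())"
```

```text
the job is handed in; nothing more can be done
None
```

Both kits are made up, and I handed the job in at about 39 s on the robot's clock, against the 136 s limit; no verdict is reported.

- **Three-compartment tray:** the oblong block is in the left compartment, the slim bottle is upright in the middle, and the large round block is in the right.
- **Two-compartment tray:** the squat jar is upright in the left compartment and the square block is flat in the right.

**Last checks:** the final scene and top views show every piece seated in its own compartment with the gripper clear of everything. The small round block, pen cup, card stand and green jars look unmoved. I judged this by eye and did not re-measure positions after placing. Wrist-force readings, taken at the end of each move, stayed below about 8 N. At each grasp the finger opening matched the stated size.

**Measurements that disagreed:**
- **Horizontal position:** the cameras differed by 5–10 mm. I went by the close wrist views, whose fingertip check was good to about 1–2 mm.
- **Height:** some two-view heights came out low: the large round block's top at 5–28 mm against 30, the jar's at 44–56 mm against 60, and the tray rims at 3–12 mm against 18. The square's was good at 29 mm. For the low ones I used the stated heights, and the grasps and placings went as planned.

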